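Lift a ware board of fresh pots level off its drying rest and hold it

TASK

Lift the narrow ware board, with the soft new tumbler and cup standing on it, straight up off its drying rest and hold it there level and still, about 10 cm clear above the rest, so that I can pull the rest out and wipe the bench. Handle it gently: take the board by the bare wood between the pots, without a jolt and without touching the pots, which must stay standing where they are; leave the other things on the bench alone. Finish while still holding the board up; do not put it down or let go.

Things in the scene. Friction and masses are not known exactly. Their poses are not given: they have to be found in the camera images.
- board_mid (a point): centre (half-way up) of the ware board, a loose straight piece of pale planed timber, 60 wide (its x) x 400 long (its y) x 18 mm thick (z up), about 0.25 kg. At the start it lies flat across the two battens of the drying rest: underside 30 mm, middle 39 mm above the bench. The middle 200 mm of it is bare, with open space below and beside it for fingers; the two pots stand near its ends.
- tumbler_mid (a point): centre (half of its height up, on its axis) of the tumbler, an open tapered beaker of soft grey-brown clay, 105 mm tall, 56 mm across the foot, 48 mm across the rim, about 0.25 kg. It stands upright and loose on one end of the board (either end), its axis about 145 mm from the board's middle. Its foot is 52.5 mm below this point.
- cup_mid (a point): centre (half of its height up, on its axis) of the cup, an open small cup of the same clay, 55 mm tall, 56 mm across the rim, about 0.12 kg, upright and loose on the other end of the board, its axis about 145 mm from the board's middle. Being lighter than the tumbler, it leaves the board balancing about 30 mm from its middle towards the tumbler. Masses may differ by some 15 % from those given.
- rest_mid (a point): middle of the drying rest, level with the top of its battens (30 mm above the bench). The rest does not move: two wooden battens 100 (x) x 38 (y) x 30 mm high, their centres 150 mm either way along its y, joined by a thin rail 30 mm wide and 8 mm high along the middle. The board lies along its y, within 10 mm of its middle.
- bowl_rim (a point): middle of the mouth of a loose white water bowl, 116 mm across, 55 mm tall, bystander beyond the board
- pin_mid (a point): centre of a loose wooden rolling pin, 242 mm long (its x), 44 mm thick, lying on the bench, bystander at the near left
- knife_mid (a point): centre of a loose flat wooden modelling knife, 175 mm long (its x), 22 mm wide, 7 mm thick, bystander at the near right

How it is judged:
By the outcome, as a careful person would: the job done as asked, in the order asked, and still so for the second after the job is handed in, while the arm keeps its last pose, push and grip.
It also fails if it takes over 32 s, if anything falls off the work surface, if the arm or the gripper's body presses on something with over 40 N, if the wrist force passes 120 N, or if a joint passes its speed limit or range.

ROBOT

A 6-joint arm with a two-finger parallel gripper is mounted at the origin on the work surface. World frame = base frame: x ahead of the robot, y to its left, z up, the work surface at z = 0. Lengths are in m, angles in rad, forces in N, time in s.
With the tool pointing down it reaches from about 0.35 to 0.975 m from the base axis. Payload 4.9 kg.
Tool frame: the origin (TCP) lies at the very end of the fingers, on their centre line; the grasp point (between the pads) lies 19 mm behind it; z points along the fingers, y is the line along which they close (so a half turn about z gives the same grasp; the last joint's range is limited). The gripper opens to 85 mm and grips with 20 to 120 N. Pads are 22 mm wide; open, the fingers measure 114 mm over their backs; the gripper's body (76 mm by 85 mm) begins 54 mm behind the grasp point. The pads swing forward as they close: fully open they stand 13 mm farther back than shut.
Start: joints at [1.025, 0.053, 1.613, -0, 1.476, -0.119], TCP at [0.259, 0.569, 0.231] pointing down, gripper open.
Joint ranges: [-3.01, 3.01], [-1.01, 2.22], [0.06, 2.58], [-1.02, 4.17], [0.09, 2.62], [-3.14, 3.14]. Speed limits (rad/s): [2.57, 2.57, 3.14, 3.14, 3.14, 3.14].

INTERFACE

Orientations are given as a rotation vector (axis times angle).
In Python, from station import ctrl, imaging gives the robot as it stands.
- The arm moves only by the tool play_rows, never from a script. Its argument "series" is a list of rows, each a list of 3 entries, a list of its own where there are three numbers: the opening, from 0 (shut) to 1 (fully open), then the shift along the tool's x, y, z each as a share of 0.05 m, from -1 to 1, then the turn, a rotation vector about the tool's x, y, z each as a share of 8 degrees, from -1 to 1. In form: [[grip, [dx, dy, dz], [ax, ay, az]], ...]. A call has 1 to 8 rows; each row shifts and turns the commanded pose from where the row before left it, along the tool's axes as they then stand; what a row does not reach is not made up. A row lasts 1/8 s, in which the tool goes at most 62.5 mm and 10.7 degrees, less where a joint would pass 70% of its speed; a pose out of reach is approached as far as the arm can. A call with a number of a shift or a turn outside -1 to 1 is refused whole. A call with a gripper value outside its range is refused whole. The fingers move at their own pace and stop on an object; "force" is the grip in N (left out, the last holds). Time passes only in rows, so rows that do not move let the fingers close. It gives the time, the measured TCP pose, the force, the opening and the grip force at its end, in the units of the state.
- ctrl.get_obs(): the state, without advancing time (a new reading comes with each control period).
- imaging.get_image(name): name is "scene" or "top" or "wrist"; returns a dict with "color" (480x640x3 uint8, blue, green, red), "fx", "fy", "cx", "cy" (pixels), "D" ([k1, k2, p1, p2, k3] as OpenCV has them; the pictures are not rectified), "extrinsics" (4x4, takes a point from world to camera coordinates); the wrist camera has in their place "hand_eye" (4x4, takes a point from camera to tool coordinates, whose origin is the TCP and whose axes are the flange's). Camera axes: x right, y down, z forward; pixel columns grow to the right and rows downward; lengths in m; the calibration is good to about 2 mm. A picture is of the moment at which its call begins: read the wrist's pose just before it. There is no depth.
- ctrl.finish_job(): hands the job in; it is judged then, once.
The state is a dict: "t": time; "q": joint angles; "dq": joint speeds; "effort": joint torques, N m; "tool_pos": TCP position; "tool_rot": TCP orientation; "contact_force": force on the tool from outside, world axes, zero at the start; "wrist_torque": the same for the moment, N m; "opening": finger opening in m; "grip_force": force on a finger pad.
Only numpy, scipy, OpenCV 4.12 (cv2) and the standard library are available. Lean on these libraries where they do the work, as an engineer would, in place of code of your own. Each camera call takes 0.05 s, during which the arm holds its last target. There are 200 camera calls.

## Working session

There is one attempt and no reset: what is moved stays moved. The work goes in short steps, Python scripts to look and compute and a tool call to move; the robot and the scene stay as the last step left them, time stands still between calls to the robot, and variables do not carry over. Pictures are saved under pics/ and viewed, at most 10 in all, crops included, and the job is handed in when it is done.

Besides the shell and the picture viewer there is one more tool, called as a command line: name --argument value ..., lists and objects as JSON in quotes. play_rows: Moves the arm, as the interface text tells. Shift numbers are shares of 0.05 m and turn numbers shares of 8 degrees, none past 1 either way. Its arguments: {"type":"object","properties":{"series":{"type":"array"},"force":{"type":"number"}},"required":["series"]}

```bash
mkdir -p pics
cat > h.py <<'E'
import numpy as np, cv2
from scipy.spatial.transform import Rotation as R
from station import ctrl, imaging
def grab(name,fn):
    o=ctrl.get_obs(); im=imaging.get_image(name); cv2.imwrite('pics/'+fn,im['color'])
    K=np.array([[im['fx'],0,im['cx']],[0,im['fy'],im['cy']],[0,0,1]]); D=np.array(im['D'],float)
    if 'extrinsics' in im: T=np.linalg.inv(np.array(im['extrinsics']))
    else:
        W=np.eye(4); W[:3,:3]=R.from_rotvec(o['tool_rot']).as_matrix(); W[:3,3]=o['tool_pos']; T=W@np.array(im['hand_eye'])
    np.savez('pics/'+fn[:-4]+'.npz',K=K,D=D,T=T)
    return im['color']
def onz(fn,uv,z):
    c=np.load('pics/'+fn+'.npz'); T=c['T']
    p=cv2.undistortPoints(np.array([[uv]],float),c['K'],c['D'])[0,0]
    d=T[:3,:3]@np.array([p[0],p[1],1]); o=T[:3,3]
    return o+d*(z-o[2])/d[2]
E
python3 - <<'E'
from h import *
grab('scene','s1.png');grab('top','t1.png')
o=ctrl.get_obs();print({k:np.round(v,3) for k,v in o.items()}); print(R.from_rotvec(o['tool_rot']).as_matrix().round(3))
E
```

```text
{'t': np.float64(0.1), 'q': array([ 1.025,  0.053,  1.614, -0.   ,  1.476, -0.119]), 'dq': array([-0.001,  0.001, -0.004,  0.   , -0.001,  0.001]), 'effort': array([ 0.0000e+00, -3.9490e+01, -3.7137e+01, -0.0000e+00,  4.0000e-03,
        0.0000e+00]), 'tool_pos': array([0.258, 0.568, 0.23 ]), 'tool_rot': array([-6.65e-01, -3.07e+00,  3.00e-03]), 'contact_force': array([-0.284, -0.619, -0.035]), 'wrist_torque': array([-0.004, -0.019, -0.046]), 'grip_force': np.float64(0.0), 'opening': np.float64(0.086)}
[[-0.91   0.414 -0.001]
 [ 0.414  0.91  -0.002]
 [ 0.    -0.002 -1.   ]]
```

View pics/t1.png

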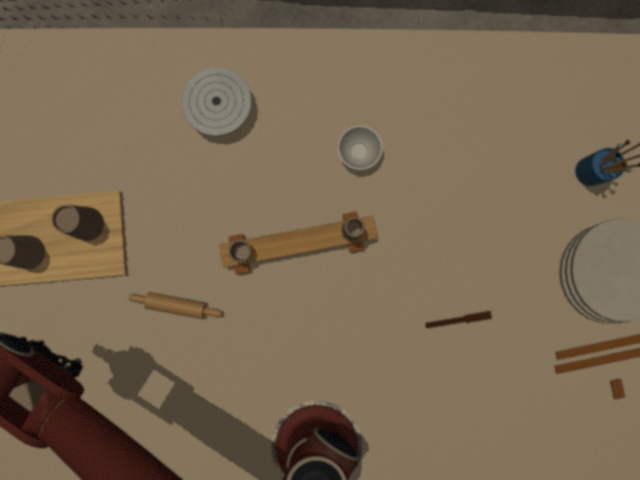

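View pics/s1.png

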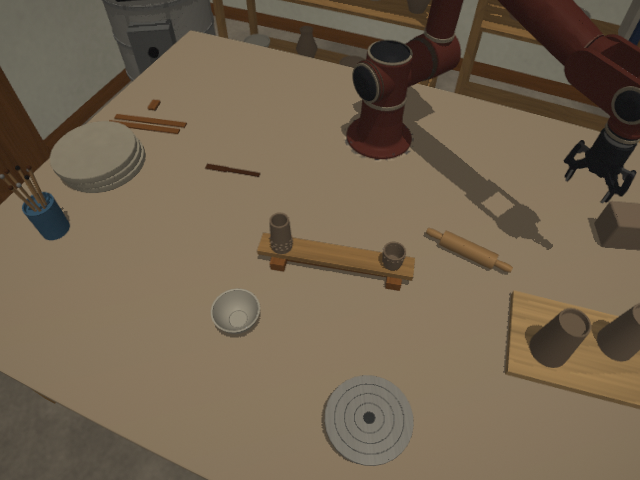

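The top view shows the board running from (220,254) to (377,228). The scene view puts the tumbler at top-view (353,230) and the cup at (241,250). I'll enlarge that area.

Run:
```python
from h import *
im=cv2.imread('pics/t1.png')[195:285,205:395]
cv2.imwrite('pics/c1.png',cv2.convertScaleAbs(cv2.resize(im,None,fx=4,fy=4,interpolation=cv2.INTER_CUBIC),alpha=1.5))
```

```text
(no output)
```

View pics/c1.png

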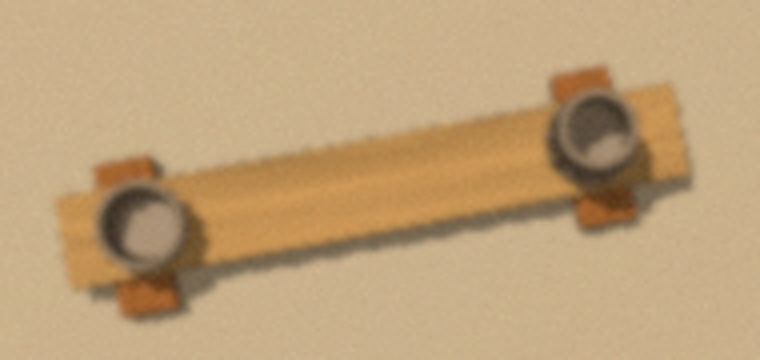

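The crop shows the board corners at about (57,200), (75,289), (676,85) and (690,177). The tumbler rim is at (598,130) and the cup rim at (142,224).

Run:
```python
from h import *
f=lambda u,v,z: onz('t1',((u+.5)/4-.5+205,(v+.5)/4-.5+195),z)
C=[f(57,200,.048),f(75,289,.048),f(690,177,.048),f(676,85,.048)]
for c in C: print(c.round(4))
P=np.array(C); L=(P[0]+P[1])/2; Rr=(P[2]+P[3])/2
print('len',np.linalg.norm(L-Rr),'w',np.linalg.norm(P[0]-P[1]),np.linalg.norm(P[2]-P[3]))
m=P.mean(0); e=(Rr-L)/np.linalg.norm(Rr-L); print('mid',m,'e',e,np.degrees(np.arctan2(e[1],e[0])))
n=np.array([-e[1],e[0],0])
for nm,t in (('tum',f(598,130,.153)),('cup',f(142,224,.103))): print(nm,t,(t-m)@e,(t-m)@n)
for d in (0.02,.03,.035): print('grasp',d,m+d*e)
```

```text
[0.5124 0.2529 0.048 ]
[0.4561 0.2402 0.048 ]
[ 0.531  -0.1485  0.048 ]
[ 0.5895 -0.1394  0.048 ]
len 0.397807499312748 w 0.057669815932221584 0.05921703284511362
mid [0.52223576 0.05130031 0.048     ] e [ 0.19096007 -0.98159781  0.        ] -78.99118192024766
tum [ 0.55131797 -0.08375833  0.153     ] 0.1381268022258757 0.002756220898296688
cup [0.49524928 0.1914585  0.103     ] -0.14273230920633442 0.0002747495673375066
grasp 0.02 [0.52605496 0.03166836 0.048     ]
grasp 0.03 [0.52796457 0.02185238 0.048     ]
grasp 0.035 [0.52891937 0.01694439 0.048     ]
```

```bash
cat > plan.py <<'E'
from h import *
def plan(goal,yaw_y,N,ramp=True):
    """N rows from measured pose to TCP goal, tool y at world angle yaw_y (deg), tool down"""
    o=ctrl.get_obs(); p=np.array(o['tool_pos']); r=R.from_rotvec(o['tool_rot'])
    a=np.radians(yaw_y); y=np.array([np.cos(a),np.sin(a),0]); z=np.array([0,0,-1.]); G=R.from_matrix(np.c_[np.cross(y,z),y,z])
    rv=(r.inv()*G).as_rotvec(); d=np.array(goal)-p
    s=np.linspace(0,1,N+1); s=s if not ramp else s-np.sin(2*np.pi*s)*0.6/(2*np.pi)
    for k in range(N):
        w=s[k+1]-s[k]; rk=r*R.from_rotvec(rv*s[k])
        print([1,(rk.inv().apply(d*w)/.05).round(2).tolist(),(np.degrees(rv*w)/8).round(2).tolist()])
E
python3 -c "
from plan import *
plan([.528,.022,.23],11,20)"
```

```text
[1, [-0.19, -0.16, 0.0], [-0.0, 0.0, 0.14]]
[1, [-0.22, -0.18, 0.0], [-0.0, 0.0, 0.16]]
[1, [-0.28, -0.21, 0.0], [-0.0, 0.0, 0.2]]
[1, [-0.36, -0.26, 0.0], [-0.0, 0.0, 0.25]]
[1, [-0.46, -0.3, 0.0], [-0.0, 0.0, 0.31]]
[1, [-0.57, -0.34, 0.0], [-0.0, 0.0, 0.37]]
[1, [-0.68, -0.36, 0.0], [-0.0, 0.0, 0.43]]
[1, [-0.79, -0.36, 0.0], [-0.0, 0.0, 0.48]]
[1, [-0.87, -0.33, 0.0], [-0.0, 0.0, 0.52]]
[1, [-0.93, -0.27, 0.0], [-0.0, 0.0, 0.54]]
[1, [-0.95, -0.2, 0.0], [-0.0, 0.0, 0.54]]
[1, [-0.93, -0.12, 0.0], [-0.0, 0.0, 0.52]]
[1, [-0.87, -0.05, 0.0], [-0.0, 0.0, 0.48]]
[1, [-0.77, 0.01, 0.0], [-0.0, 0.0, 0.43]]
[1, [-0.66, 0.04, 0.0], [-0.0, 0.0, 0.37]]
[1, [-0.55, 0.07, 0.0], [-0.0, 0.0, 0.31]]
[1, [-0.44, 0.07, 0.0], [-0.0, 0.0, 0.25]]
[1, [-0.35, 0.07, 0.0], [-0.0, 0.0, 0.2]]
[1, [-0.28, 0.06, 0.0], [-0.0, 0.0, 0.16]]
[1, [-0.24, 0.06, 0.0], [-0.0, 0.0, 0.14]]
```

play_rows --series '[[1,[-0.19,-0.16,0],[0,0,0.14]],[1,[-0.22,-0.18,0],[0,0,0.16]],[1,[-0.28,-0.21,0],[0,0,0.2]],[1,[-0.36,-0.26,0],[0,0,0.25]],[1,[-0.46,-0.3,0],[0,0,0.31]],[1,[-0.57,-0.34,0],[0,0,0.37]],[1,[-0.68,-0.36,0],[0,0,0.43]],[1,[-0.79,-0.36,0],[0,0,0.48]]]'

```text
t: 1.1
tool_pos: [0.3511, 0.3792, 0.2314]
tool_rot: [1.161, 2.919, 0.0]
contact_force: [0.8, 0.8, 0.5]
opening: 0.0851
grip_force: 0.0
```

play_rows --series '[[1,[-0.87,-0.33,0],[0,0,0.52]],[1,[-0.93,-0.27,0],[0,0,0.54]],[1,[-0.95,-0.2,0],[0,0,0.54]],[1,[-0.93,-0.12,0],[0,0,0.52]],[1,[-0.87,-0.05,0],[0,0,0.48]],[1,[-0.77,0.01,0],[0,0,0.43]],[1,[-0.66,0.04,0],[0,0,0.37]],[1,[-0.55,0.07,0],[0,0,0.31]]]'

```text
t: 2.1
tool_pos: [0.4991, 0.0807, 0.2314]
tool_rot: [1.871, 2.523, 0.0]
contact_force: [0.7, 0.0, 0.1]
opening: 0.0856
grip_force: 0.0
```

play_rows --series '[[1,[-0.44,0.07,0],[0,0,0.25]],[1,[-0.35,0.07,0],[0,0,0.2]],[1,[-0.28,0.06,0],[0,0,0.16]],[1,[-0.24,0.06,0],[0,0,0.14]],[1,[0,0,0],[0,0,0]],[1,[0,0,0],[0,0,0]]]'

```text
t: 2.85
tool_pos: [0.5284, 0.0234, 0.2312]
tool_rot: [-1.994, -2.427, -0.0]
contact_force: [-0.5, -0.2, 0.6]
opening: 0.0854
grip_force: 0.0
```

Run:
```python
from h import *
grab('wrist','w1.png')
o=ctrl.get_obs();print({k:np.round(v,3) for k,v in o.items()}); print(R.from_rotvec(o['tool_rot']).as_matrix().round(3))
```

```text
{'t': np.float64(2.9), 'q': array([-0.096, -0.179,  1.834,  0.   ,  1.486, -0.292]), 'dq': array([ 0.003, -0.003,  0.002, -0.001, -0.   ,  0.001]), 'effort': array([-2.1200e-01, -2.9228e+01, -3.7182e+01, -7.0000e-03, -2.0000e-03,
        0.0000e+00]), 'tool_pos': array([0.528, 0.024, 0.231]), 'tool_rot': array([-1.994, -2.427, -0.   ]), 'contact_force': array([-0.292,  0.072, -0.8  ]), 'wrist_torque': array([-0.014,  0.079,  0.028]), 'grip_force': np.float64(0.0), 'opening': np.float64(0.086)}
[[-0.194  0.981 -0.   ]
 [ 0.981  0.194  0.   ]
 [ 0.    -0.    -1.   ]]
```

View pics/w1.png

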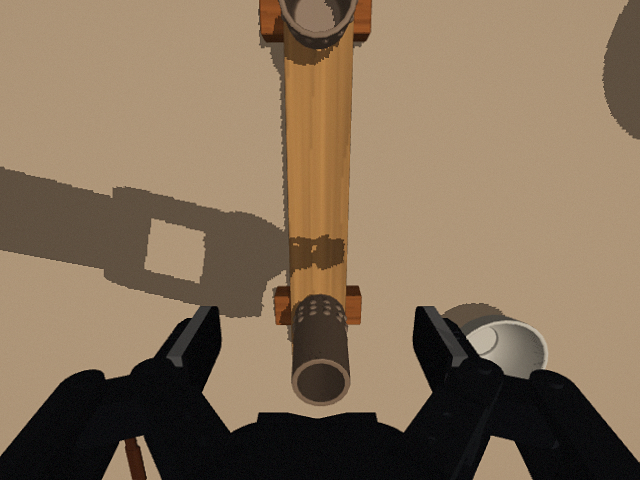

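The wrist view shows the bare board running from (285,60)–(353,60) down to (290,285)–(348,285), roughly between the open fingers. The tumbler is at the bottom, with its foot at about (320,305). I'll measure the edges more closely.

Run:
```python
from h import *
im=cv2.imread('pics/w1.png')
c=cv2.resize(im[50:300,265:375],None,fx=5,fy=2.4,interpolation=cv2.INTER_CUBIC)
cv2.imwrite('pics/c2.png',cv2.convertScaleAbs(c,alpha=1.3))
sat=cv2.cvtColor(im,cv2.COLOR_BGR2HSV)[:,:,1].astype(int)
for v in (80,110,140,170,200,225): print(v,sat[v,276:296],sat[v,340:360])
```

```text
80 [ 79  77  78  79  84  84  78  80 102 149 152 153 151 155 149 153 152 152
 153 152] [152 152 153 150 155 157 151 163 152 154 156 155  81  75  78  77  80  79
  79  80]
110 [ 81  82  79  77  78  82  78  84  78 121 157 154 153 152 153 155 151 152
 150 156] [159 147 159 151 158 155 151 154 154 163 164 105  76  76  77  80  76  80
  78  77]
140 [ 78  77  78  79  80  81  86  81  87  77 137 152 154 154 156 151 157 152
 151 157] [150 157 157 157 147 153 156 157 150 159 115  77  78  78  80  77  79  78
  80  74]
170 [ 77  76  77  78  80  79  84  77  76  77  86 148 150 152 153 155 154 153
 152 152] [151 156 158 154 153 157 156 153 159 137  80  77  79  78  79  78  81  77
  79  80]
200 [ 78  79  79  77  79  79  77  83  80  78  80  84 151 154 157 151 156 153
 155 153] [155 156 155 155 156 154 160 156 138  78  82  80  80  78  78  79  77  80
  81  80]
225 [ 78  79  80  80  77  79  79  83  84  81  81  71 129 157 158 156 157 153
 151 156] [159 153 158 156 156 155 158 164  84  77  78  81  81  76  78  81  80  78
  77  80]
```

View pics/c2.png

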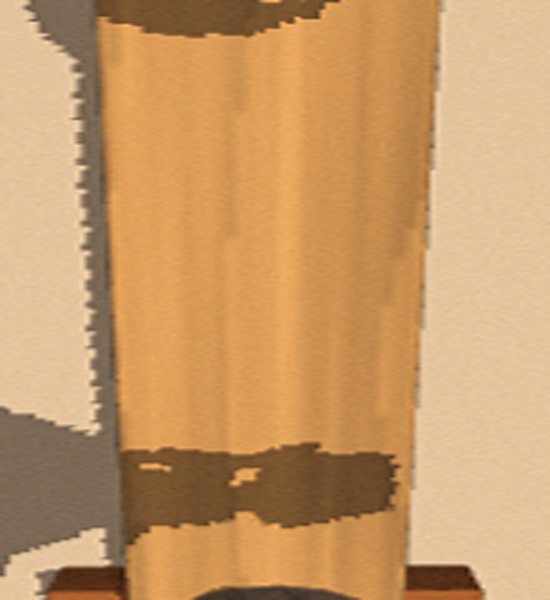

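The crop shows both board edges cleanly. The left edge runs from column 284.2 to 287.8 and the right from 351.5 to 347.6, over rows 80 to 225.

Run:
```python
from h import *
V=[80,110,140,170,200,225]
l=np.array([onz('w1',(u,v),.048) for u,v in zip([284.2,284.9,285.7,286.4,287.45,287.8],V)])
r=np.array([onz('w1',(u,v),.048) for u,v in zip([351.5,350.9,350,349.3,348.3,347.6],V)])
print(np.linalg.norm((l-r),axis=1))
m=(l+r)/2; print(m.round(4))
o=ctrl.get_obs(); RT=R.from_rotvec(o['tool_rot']).as_matrix(); t=(m-o['tool_pos'])@RT; print('mid in tool',t.round(4))
p=np.polyfit(t[:,0],t[:,1],1); print('slope deg',np.degrees(p[0]),'y at x=0',p[1])
c=np.load('pics/w1.npz'); print('cam',c['T'][:3,3])
# tumbler foot front (side toward camera) and cup rim
print('tum near foot',(onz('w1',(320,297),.048)-o['tool_pos'])@RT, 'tum rim c',(onz('w1',(321,382),.153)-o['tool_pos'])@RT,'cup rim',(onz('w1',(318,8),.103)-o['tool_pos'])@RT)
```

```text
[0.05949049 0.05973479 0.05964568 0.05986344 0.05948342 0.05982959]
[[0.5063 0.1469 0.048 ]
 [0.5112 0.1225 0.048 ]
 [0.5162 0.0968 0.048 ]
 [0.5216 0.0699 0.048 ]
 [0.5272 0.0416 0.048 ]
 [0.532  0.0168 0.048 ]]
mid in tool [[ 0.1253  0.0023  0.1833]
 [ 0.1003  0.0023  0.1833]
 [ 0.0742  0.0023  0.1833]
 [ 0.0468  0.0023  0.1833]
 [ 0.0179  0.0024  0.1833]
 [-0.0074  0.0022  0.1833]]
slope deg 0.0012343238584164753 y at x=0 0.0023061930672477414
cam [0.51407581 0.10251627 0.37352999]
tum near foot [-0.0873769   0.00476125  0.18325276] tum rim c [-0.10914912  0.00466314  0.07824815] cup rim [0.1639432  0.00216511 0.12830631]
```

play_rows --series '[[1,[0,0.01,0.1],[0,0,0]],[1,[0,0.01,0.25],[0,0,0]],[1,[0,0.01,0.4],[0,0,0]],[1,[0,0.01,0.5],[0,0,0]],[1,[0,0.006,0.5],[0,0,0]],[1,[0,0,0.5],[0,0,0]],[1,[0,0,0.45],[0,0,0]],[1,[0,0,0.4],[0,0,0]]]' --force 25

```text
t: 3.9
tool_pos: [0.5294, 0.0237, 0.0735]
tool_rot: [-1.994, -2.425, 0.002]
contact_force: [-0.4, 0.3, -0.2]
opening: 0.0855
grip_force: 0.0
```

play_rows --series '[[1,[0,0,0.35],[0,0,0]],[1,[0,0,0.3],[0,0,0]],[1,[0,0,0.25],[0,0,0]],[1,[0,0,0.17],[0,0,0]],[1,[0,0,0.1],[0,0,0]],[1,[0,0,0.05],[0,0,0]],[1,[0,0,0],[0,0,0]],[1,[0,0,0],[0,0,0]]]'

```text
t: 4.9
tool_pos: [0.5312, 0.0235, 0.0158]
tool_rot: [1.995, 2.426, 0.001]
contact_force: [-0.1, -0.1, -0.5]
opening: 0.0856
grip_force: 0.0
```

Run:
```python
from h import *
grab('wrist','w2.png')
o=ctrl.get_obs();print({k:np.round(v,3) for k,v in o.items()})
```

```text
{'t': np.float64(4.95), 'q': array([-0.096,  0.072,  1.982,  0.   ,  1.087, -0.29 ]), 'dq': array([ 0.001,  0.   ,  0.001,  0.   , -0.001,  0.   ]), 'effort': array([-1.0000e-03, -3.3778e+01, -3.0644e+01, -0.0000e+00, -0.0000e+00,
        0.0000e+00]), 'tool_pos': array([0.531, 0.024, 0.016]), 'tool_rot': array([1.995e+00, 2.426e+00, 1.000e-03]), 'contact_force': array([-0.114, -0.218,  0.26 ]), 'wrist_torque': array([-0.061,  0.027,  0.062]), 'grip_force': np.float64(0.0), 'opening': np.float64(0.085)}
```

View pics/w2.png

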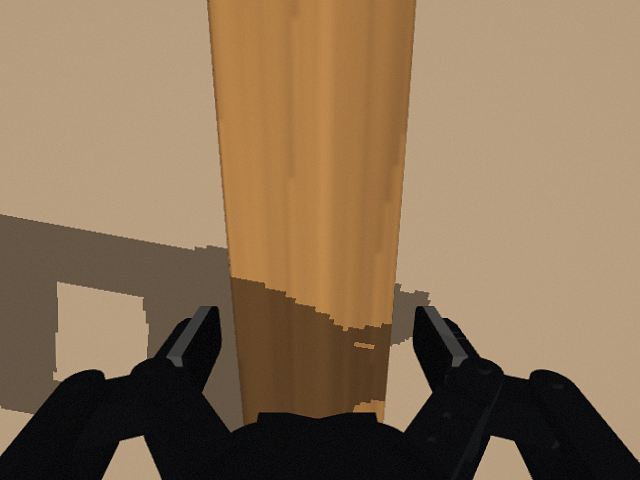

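The board edges are at columns 236 and 390 by the pads, centred on 313. The pad inner faces are at 219 and 413, centred on 316, so the tool is about 1 mm too far along +y. I'll correct that and close gently.

play_rows --series '[[1,[0,-0.02,0],[0,0,0]],[0.93,[0,0,0],[0,0,0]],[0.87,[0,0,0],[0,0,0]],[0.82,[0,0,0],[0,0,0]],[0.78,[0,0,0],[0,0,0]],[0.76,[0,0,0],[0,0,0]],[0.745,[0,0,0],[0,0,0]],[0.735,[0,0,0],[0,0,0]]]' --force 25

```text
t: 5.95
tool_pos: [0.5298, 0.0234, 0.0153]
tool_rot: [-1.995, -2.427, 0.0]
contact_force: [-0.7, -0.6, 0.5]
opening: 0.0627
grip_force: 0.0
```

play_rows --series '[[0.73,[0,0,0],[0,0,0]],[0.725,[0,0,0],[0,0,0]],[0.72,[0,0,0],[0,0,0]],[0.715,[0,0,0],[0,0,0]],[0.71,[0,0,0],[0,0,0]],[0.705,[0,0,0],[0,0,0]],[0.7,[0,0,0],[0,0,0]],[0.69,[0,0,0],[0,0,0]]]'

```text
t: 6.95
tool_pos: [0.5297, 0.0233, 0.0154]
tool_rot: [-1.995, -2.426, 0.001]
contact_force: [-1.4, 0.6, 2.1]
opening: 0.0596
grip_force: 28.8
```

play_rows --series '[[0.66,[0,0,0],[0,0,0]],[0.62,[0,0,0],[0,0,0]],[0.6,[0,0,0],[0,0,0]]]' --force 45

```text
t: 7.32
tool_pos: [0.5298, 0.0233, 0.0155]
tool_rot: [-1.995, -2.427, 0.0]
contact_force: [-3.6, -0.1, 4.8]
opening: 0.0595
grip_force: 49.6
```

play_rows --series '[[0.6,[0,0,0],[0,0,0]],[0.6,[0,0,0],[0,0,0]],[0.6,[0,0,0],[0,0,0]]]' --force 70

```text
t: 7.7
tool_pos: [0.5299, 0.0233, 0.0157]
tool_rot: [-1.995, -2.427, 0.0]
contact_force: [-3.3, -0.0, 5.4]
opening: 0.0594
grip_force: 75.3
```

Run:
```python
from h import *
o=ctrl.get_obs();print({k:np.round(v,3) for k,v in o.items()})
```

```text
{'t': np.float64(7.7), 'q': array([-0.096,  0.07 ,  1.985, -0.   ,  1.087, -0.291]), 'dq': array([-0.002,  0.002,  0.   , -0.001,  0.   , -0.   ]), 'effort': array([ 3.8000e-02, -3.1561e+01, -3.0031e+01,  1.8200e-01, -1.0040e+00,
        2.0000e-02]), 'tool_pos': array([0.53 , 0.023, 0.016]), 'tool_rot': array([-1.995, -2.427,  0.   ]), 'contact_force': array([-3.273, -0.043,  5.424]), 'wrist_torque': array([-0.068,  0.658,  0.07 ]), 'grip_force': np.float64(75.327), 'opening': np.float64(0.059)}
```

play_rows --series '[[0.6,[0,0,-0.01],[0,0,0]],[0.6,[0,0,-0.02],[0,0,0]],[0.6,[0,0,-0.03],[0,0,0]],[0.6,[0,0,-0.04],[0,0,0]],[0.6,[0,0,-0.04],[0,0,0]],[0.6,[0,0,-0.03],[0,0,0]],[0.6,[0,0,-0.02],[0,0,0]],[0.6,[0,0,-0.01],[0,0,0]]]'

```text
t: 8.7
tool_pos: [0.5299, 0.0233, 0.0254]
tool_rot: [1.995, 2.427, 0.0]
contact_force: [0.5, 0.9, -6.0]
opening: 0.0589
grip_force: 76.2
```

Run:
```python
from h import *
a=grab('wrist','w3.png');b=grab('scene','s3.png')
cv2.imwrite('pics/m3.png',np.hstack([cv2.resize(a,(400,300)),cv2.resize(b[200:310,240:430],(400,300))]))
o=ctrl.get_obs();print({k:np.round(v,3) for k,v in o.items()})
```

```text
{'t': np.float64(8.8), 'q': array([-0.096,  0.053,  1.982, -0.   ,  1.106, -0.291]), 'dq': array([ 0.   ,  0.002,  0.   , -0.001, -0.001,  0.   ]), 'effort': array([ 5.0000e-03, -3.6791e+01, -3.4261e+01, -1.1000e-02, -2.0000e-03,
       -1.0000e-03]), 'tool_pos': array([0.53 , 0.023, 0.025]), 'tool_rot': array([1.995, 2.427, 0.   ]), 'contact_force': array([-0.232,  0.137, -5.319]), 'wrist_torque': array([0.005, 0.044, 0.015]), 'grip_force': np.float64(76.205), 'opening': np.float64(0.059)}
```

View pics/m3.png

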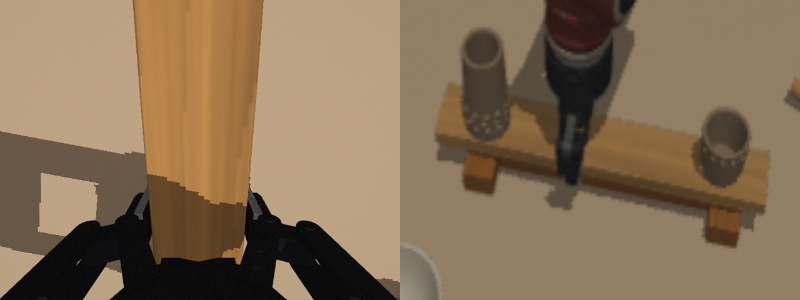

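The board is off the rest, both pots are upright, the full weight of about 6 N is on the tool and the moment is near zero. I'll carry on up smoothly.

play_rows --series '[[0.6,[0,0,-0.01],[0,0,0]],[0.6,[0,0,-0.02],[0,0,0]],[0.6,[0,0,-0.04],[0,0,0]],[0.6,[0,0,-0.06],[0,0,0]],[0.6,[0,0,-0.08],[0,0,0]],[0.6,[0,0,-0.1],[0,0,0]],[0.6,[0,0,-0.11],[0,0,0]],[0.6,[0,0,-0.12],[0,0,0]]]'

```text
t: 9.8
tool_pos: [0.5299, 0.0233, 0.0528]
tool_rot: [1.995, 2.427, 0.0]
contact_force: [0.1, -0.0, -5.8]
opening: 0.0586
grip_force: 76.2
```

play_rows --series '[[0.6,[0,0,-0.12],[0,0,0]],[0.6,[0,0,-0.12],[0,0,0]],[0.6,[0,0,-0.12],[0,0,0]],[0.6,[0,0,-0.12],[0,0,0]],[0.6,[0,0,-0.12],[0,0,0]],[0.6,[0,0,-0.12],[0,0,0]],[0.6,[0,0,-0.12],[0,0,0]],[0.6,[0,0,-0.12],[0,0,0]]]'

```text
t: 10.8
tool_pos: [0.5298, 0.0233, 0.1007]
tool_rot: [1.995, 2.427, 0.0]
contact_force: [-0.2, -0.2, -6.6]
opening: 0.0595
grip_force: 76.2
```

play_rows --series '[[0.6,[0,0,-0.1],[0,0,0]],[0.6,[0,0,-0.08],[0,0,0]],[0.6,[0,0,-0.06],[0,0,0]],[0.6,[0,0,-0.04],[0,0,0]],[0.6,[0,0,-0.02],[0,0,0]],[0.6,[0,0,0],[0,0,0]],[0.6,[0,0,0],[0,0,0]],[0.6,[0,0,0],[0,0,0]]]'

```text
t: 11.8
tool_pos: [0.5297, 0.0233, 0.1151]
tool_rot: [-1.995, -2.426, 0.0]
contact_force: [0.4, -0.8, -6.7]
opening: 0.0588
grip_force: 76.2
```

Run:
```python
from h import *
a=grab('wrist','w4.png');b=grab('scene','s4.png')
cv2.imwrite('pics/m4.png',np.hstack([cv2.resize(a,(400,300)),cv2.resize(b[150:310,220:430],(400,300))]))
o=ctrl.get_obs();print({k:np.round(v,3) for k,v in o.items()})
```

```text
{'t': np.float64(11.9), 'q': array([-0.096, -0.072,  1.937,  0.   ,  1.277, -0.291]), 'dq': array([ 0.   ,  0.001, -0.   ,  0.001,  0.   ,  0.002]), 'effort': array([ 2.0000e-03, -3.4553e+01, -3.7915e+01, -1.0000e-02, -6.0000e-03,
        2.0000e-03]), 'tool_pos': array([0.53 , 0.023, 0.115]), 'tool_rot': array([-1.995, -2.427,  0.   ]), 'contact_force': array([ 0.37 , -0.877, -5.734]), 'wrist_torque': array([0.016, 0.048, 0.046]), 'grip_force': np.float64(76.241), 'opening': np.float64(0.059)}
```

View pics/m4.png

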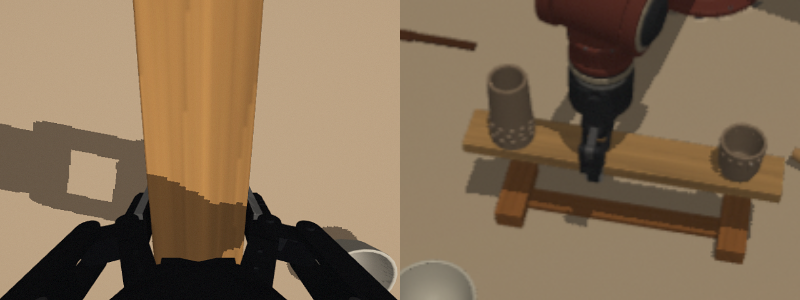

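The board hangs level, with the same outline between the fingers as before the lift. It is about 10 cm above the rest, with both pots upright.

```bash
python3 -c "
from station import ctrl
print(ctrl.finish_job())"
```

```text
the job is handed in; nothing more can be done
None
```

The job is handed in: the arm is holding the board level and still, about 10 cm above the rest, with the tumbler and cup standing where they were.

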